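Pry the slide jig open and set its carriage in the index notch

TASK

Set the slide jig for the next row of sign letters: lever its orange-lipped cover fully open with the blade of the scraper, keeping your hand off the cover throughout, until it stands leaning well back by itself, and lay the scraper flat on the bench again. Then grip the red tab, slide the carriage along its rail until its ball clicks into the notch of the yellow index block, without running past it, and finish while still holding the tab there. Leave the glue bottle, the LED module and the tape roll where they are.

Things in the scene. Friction and masses are not known exactly. Their poses are not given: they have to be found in the camera images.
- jig: Slide jig fixed to the bench: aluminium base plate 120 x 230 x 8 mm (it spans x from -55 to +65 mm, y +-115 mm of its origin) with thin blue front and rear walls (4 mm thick, tops 44 mm above the bench, outer face of the front wall at x = -49 mm) and low ends (tops 20 mm). Origin on the bench under the rail's middle; y runs along the rail, -x is the front (the robot's side). The steel rail lies along y through the origin.
- cover (a joint): Angle of the flat clear cover (220 mm along y, 3 mm thick, 80 g) with its orange front lip; 0 is shut, grows as the front edge swings up and back, stop at 2.1 rad; fully open means more than 1.8 rad. The hinge is stiff (about 0.07 N m, so about 1 N at the lip) and holds the cover wherever it is left.
- cover_hinge (a point): Point on the cover's hinge line (which runs along the jig's y), mid length, at the jig's x = +65 mm, 44.5 mm above the bench.
- lip (a point): Middle of the front edge of the orange lip, on its underside: 127 mm from the hinge line, 44.5 mm above the bench when shut. The lip is 4 mm thick, 220 mm long and overhangs the front wall by 13 mm, with free space under it down to the base plate (which reaches 6 mm out from the wall, 8 mm thick). It swings with the cover. x, y, z run as the jig's when shut.
- scraper: Scraper, 150 mm long, loose on the bench, 85 g. Origin at its middle on the underside; +y points along it to the end of the wooden handle, -y to the blade. Handle 24 mm wide, 15 mm thick, from y = -15 to +75 mm; steel blade 2 mm thick, flaring from 24 mm to 60 mm wide at y = -75 mm.
- blade_tip (a point): Middle of the scraper blade's edge, 75 mm from the scraper's origin along its -y, 7.5 mm above its underside.
- carriage (a joint): Position of the carriage along the rail in m: 0 when the tab is 50 mm to +y of the jig's origin, grows towards the jig's -y, stop at 0.11. Sliding friction about 1 N.
- tab_top (a point): Middle of the top of the carriage's red finger tab, 44 mm above the bench. The tab is 12 mm thick along y, 24 mm wide along x, and stands 24 mm above the grey carriage (44 mm long along y, 32 mm wide, top 20 mm above the bench), so it can be pinched from above across its 12 mm thickness, the fingers closing along the rail.
- plunger (a point): Ball of the spring plunger (10 mm ball under a brass housing) on an arm of the carriage, 31 mm towards the front from the tab, same y as the tab; it rides over the index block.
- index_block: Yellow index block 20 x 30 mm with two round steel ridges across the ball's path, clamped to the base at some place along the rail, always on the -y side of the carriage at the start. Origin under its middle; axes as the jig's.
- notch (a point): Bottom of the notch between the two ridges, in the middle of the index block (black mark), where the ball sits. Axes as the jig's. The ridge tops lie 6.4 mm either side along y: about 5 to 7 N (friction included) pushes the ball over a ridge, the feel being a rising push and then a snap inwards. The ball is home when it is within 2.5 mm of the notch's middle along y; 9 mm beyond it is past it.
- glue: Small white instant-glue bottle with blue cap, 27 mm diameter, 69 mm tall, standing loose; bystander. Origin under its middle.
- led_strip: White LED module with wire ends, 16 x 95 x 12 mm, loose; bystander. Origin under its middle, long along its y.
- tape: Black tape roll, 64 mm diameter, 18 mm high, lying flat, loose; bystander. Origin under its middle.

How it is judged:
On the way, in this order (a step that is already met when the one before it is completed fails the run):
1. the scraper's blade lifts the cover by its lip (contact force between scraper and cover above 0.1 N and value of joint cover above 0.3 rad), for 0.05 s.
2. the cover stands fully open, more than 1.8 rad (value of joint cover above 1.8 rad), for 0.1 s.
3. the scraper lies flat on the bench, let go (height (world z) of scraper below 0.008 m and angle between scraper's own z axis and vertical below 0.12 rad and contact force between the fingers and scraper below 0.1 N), for 0.2 s.
4. the fingers hold the carriage with its ball in the notch (y of plunger in the frame of notch between -0.0025 and 0.0025 m and contact force between the fingers and carriage above 2 N), for 0.3 s.
At the end, for the whole second after the job is handed in: The fingers hold the carriage (more than 2 N) at rest with its ball within 2.5 mm of the notch's middle; the cover is open by more than 1.8 rad and the scraper lies flat on the bench (all of step 4 and height (world z) of scraper below 0.008 m and angle between scraper's own z axis and vertical below 0.12 rad and value of joint cover above 1.8 rad and velocity of joint carriage between -0.005 and 0.005 m/s and linear speed of scraper below 0.01 m/s); the arm keeps its last pose, push and grip.
It fails at once if the hand or arm pushes the cover (more than 1.5 N) (contact force between any of the fingers, the arm and cover above 1.5 N).
It fails at once if the ball runs more than 9 mm past the notch (y of plunger in the frame of notch below -0.009 m).
It fails at once if a bystander is moved by more than 15 mm (distance of any of glue, led_strip, tape from where it was at the start of the episode above 0.015 m).
It also fails if it takes over 61 s, if anything falls off the work surface, if the arm or the gripper's body presses on something with over 40 N, if the wrist force passes 120 N, or if a joint passes its speed limit or range.

ROBOT

A 6-joint arm with a two-finger parallel gripper is mounted at the origin on a cart in front of the work surface, level with it; the furniture and walls round the work are solid. World frame = base frame: x ahead of the robot, y to its left, z up, the work surface at z = 0. Lengths are in m, angles in rad, forces in N, time in s.
With the tool pointing down it reaches from about 0.35 to 0.975 m from the base axis. Payload 7.1 kg.
Tool frame: the origin (TCP) lies on the centre line of the jaws, within the pads' length; the fingertips stand 19 mm ahead of it and the grasp point (between the pads) is the TCP (manip.tip_reach is the x of the fingertips in the tool frame, in m); x points along the fingers, y is the direction in which the jaws open and shut, and the axes are right-handed (so a half turn about x gives the same grasp; the last joint's range is limited). The gripper opens to 88 mm and grips with 3 to 60 N. Pads are 20 mm wide; open, the fingers measure 115 mm over their backs; the gripper's body (75 mm by 178 mm) begins 61 mm behind the grasp point.
Start: joints at [1.089, 0.423, 1.63, -0, 1.089, -0.019], TCP at [0.279, 0.559, 0.242] pointing down, gripper open.
Joint ranges: [-3, 3], [-0.9, 2.11], [0.09, 2.58], [-1.31, 4.45], [0.11, 2.69], [-2.54, 2.54]. Speed limits (rad/s): [2.39, 2.39, 3.01, 3.14, 3.14, 3.14].

INTERFACE

Orientations are given as [roll, pitch, yaw] about the fixed x, y, z axes, in that order (R = Rz(yaw) Ry(pitch) Rx(roll)).
In Python, from rig import monitor, snapshot, get_calibration, workorder, manip gives the robot as it stands. The module is installed in compiled form; this text tells all that it offers.
- The arm moves only by the tool arm_command, never from a script. Its arguments are lists of equal length, an entry for each row: "dr": the turn, a rotation vector about the tool's x, y, z in degrees, a list of three; "dp": the shift along the tool's x, y, z in mm, a list of three; "jaw": the closure in counts, from 0 (fully open) to 255 (shut). In form: {"dr": [[wx, wy, wz], ...], "dp": [[dx, dy, dz], ...], "jaw": [jaw, ...]}. A call has 1 to 20 rows; each row is the pose to reach, as a shift and turn from the pose commanded when the call began, along the tool's axes at that moment; what a row does not reach only later rows make up. A row lasts 1/10 s, in which the tool goes at most 50 mm and 8.59 degrees, less where a joint would pass 70% of its speed; a pose out of reach is approached as far as the arm can. A call with a gripper value outside its range is refused whole. The fingers move at their own pace and stop on an object; "squeeze" is the grip in N (left out, the last holds). Time passes only in rows, so rows that repeat a pose let the fingers close. It gives the time, the measured TCP pose, the force and the opening at its end, in the units of the state.
- monitor.get_state(): the state, without advancing time (a new reading comes with each control period).
- snapshot(name): name is "side" or "top" or "wrist"; returns (picture, depth): 420x560x3 uint8, blue, green, red; 420x560 float32, m along the optical axis (not along the pixel's ray), 0 where there is no reading.
- get_calibration(name): a dict with "intrinsics" (3x3 intrinsics, pixels), "R" (3x3) and "t" (3): a world point X has camera coordinates R X + t. Camera axes: x right, y down, z forward; pixel columns grow to the right and rows downward; lengths in m; the calibration is good to about 2 mm. A picture is of the moment at which its call begins: read the wrist's pose just before it. get_calibration takes no time and is no camera call; for the wrist camera it gives the pose at the moment of the call.
- workorder.finish_job(): hands the job in, once; it reports no verdict.
The state is a dict: "time": time; "qpos": joint angles; "qd": joint speeds; "joint_efforts": joint torques, N m; "tool_pos": TCP position; "eef_rot": TCP orientation; "ft_force": force on the tool from outside, world axes, zero at the start; "moment": the same for the moment, N m; "width": finger opening in m.
Only numpy, scipy, OpenCV 4.12 (cv2) and the standard library are available. Lean on these libraries where they do the work, as an engineer would, in place of code of your own. Each camera call takes 0.05 s, during which the arm holds its last target. There are 200 camera calls.

## Working session

There is one attempt and no reset: what is moved stays moved. The work goes in short steps, Python scripts to look and compute and a tool call to move; the robot and the scene stay as the last step left them, time stands still between calls to the robot, and variables do not carry over. Pictures are saved under pics/ and viewed, on a budget of 10 in all, crops included, one or two more only if the job needs it, and the job is handed in when it is done.

Besides the shell and the picture viewer there is one more tool, called as name(argument=value, ...) on one line, values as JSON. arm_command: Moves the arm, as the interface text tells. Its arguments: {"type":"object","properties":{"dr":{"type":"array"},"dp":{"type":"array"},"jaw":{"type":"array"},"squeeze":{"type":"number"}},"required":["dr","dp","jaw"]}

```bash
mkdir -p pics; ls; cat > h.py <<'E'
import numpy as np, cv2
from scipy.spatial.transform import Rotation as Ro
from rig import monitor, snapshot, get_calibration, workorder, manip
def cal(n):
    c=get_calibration(n); return np.array(c["intrinsics"]),np.array(c["R"]),np.array(c["t"])
def ray(n,uv,z,c=None):
    K,R,t=c or cal(n); o=-R.T@t; d=R.T@np.linalg.inv(K)@np.array([uv[0],uv[1],1.]); return o+d*(z-o[2])/d[2]
def cloud(n,depth,c=None):
    K,R,t=c or cal(n); v,u=np.mgrid[:420,:560]; p=np.stack([u,v,np.ones_like(u)],-1)@np.linalg.inv(K).T*depth[...,None]
    return (p-t)@R
def st():
    s=monitor.get_state(); print({k:np.round(s[k],4) for k in ("time","qpos","tool_pos","eef_rot","ft_force","width")}); return s
E
python3 - <<'E'
from h import *
s=st(); print(manip.tip_reach)
for n in("top","side"):
    p,d=snapshot(n); cv2.imwrite(f"pics/{n}0.png",p); np.savez(f"{n}0.npz",p=p,d=d); K,R,t=cal(n); print(n,K.round(1).tolist(),R.round(3).tolist(),(-R.T@t).round(3))
E
```

```text
pics
{'time': np.float64(0.0), 'qpos': array([ 1.089 ,  0.4239,  1.6307,  0.    ,  1.0886, -0.019 ]), 'tool_pos': array([0.2788, 0.5588, 0.2409]), 'eef_rot': array([-1.59  ,  1.5692, -2.0528]), 'ft_force': array([-1.0165,  0.0555, -0.29  ]), 'width': np.float64(0.0877)}
0.019
top [[516.8, 0.0, 279.3], [0.0, 516.8, 209.3], [0.0, 0.0, 1.0]] [[0.024, -1.0, 0.013], [-0.981, -0.026, -0.19], [0.19, -0.008, -0.982]] [ 0.314 -0.044  1.075]
side [[426.9, 0.0, 279.6], [0.0, 426.9, 214.6], [0.0, 0.0, 1.0]] [[0.923, -0.384, -0.011], [-0.226, -0.521, -0.823], [0.31, 0.762, -0.568]] [ 0.24  -0.73   0.582]
```

View pics/top0.png

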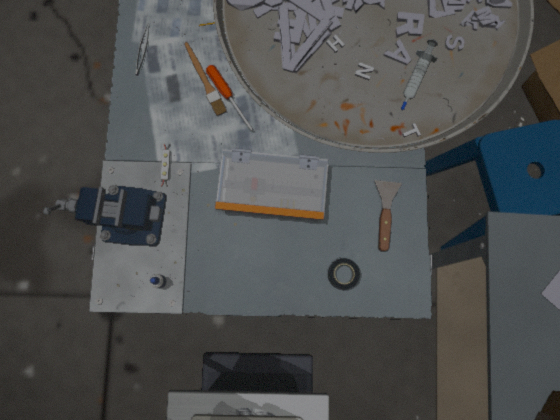

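View pics/side0.png

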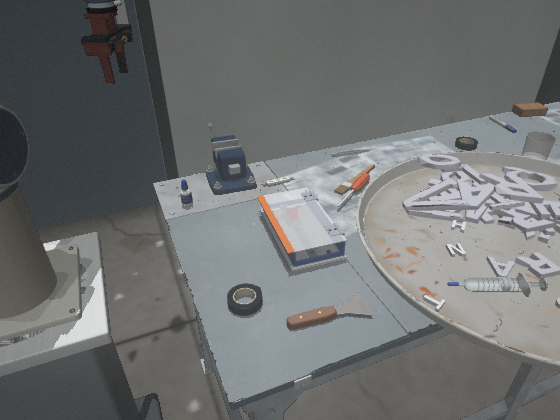

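The top view shows the jig in the middle, its orange lip running from (216,207) to (326,216). The scraper lies at x≈387 with its blade edge near row 181 (+x) and its handle end at row 250. The tape is at (343,273), the glue bottle at (157,282) and the LED module at (165,165). The side view agrees, and the arm blocks neither view.

```bash
python3 - <<'E'
from h import *
s=monitor.get_state(); print(Ro.from_euler('xyz',s['eef_rot']).as_matrix().round(3).tolist())
z=np.load("top0.npz");p,d=z['p'],z['d'];P=cloud("top",d);hsv=cv2.cvtColor(p,cv2.COLOR_BGR2HSV)
def box(x0,x1,y0,y1):
    m=np.zeros((420,560),bool);m[y0:y1,x0:x1]=1;return m
# lip
m=cv2.inRange(hsv,(5,150,120),(25,255,255)).astype(bool)&box(205,340,190,230)
v,u=np.nonzero(m);print("lip n",m.sum(),"z",np.median(P[m][:,2]))
r=cv2.minAreaRect(np.stack([u,v],1).astype(np.float32));c=cv2.boxPoints(r)
for q in c: print("lip corner",q.round(1),ray("top",q,.0485).round(4))
# scraper
hm=cv2.inRange(hsv,(0,80,40),(20,255,255)).astype(bool)&box(372,405,195,260)
Q=np.array([ray("top",(a,b),.012) for b,a in zip(*np.nonzero(hm))]);r=cv2.minAreaRect((Q[:,:2]*1000).astype(np.float32));print("handle",r,np.median(P[hm][:,2]))
X=P[box(365,410,170,260)&(P[...,2]>.003)&(P[...,2]<.03)];print("scr cloud",len(X));r=cv2.minAreaRect((X[:,:2]*1000).astype(np.float32));print(r)
bl=X[X[:,0]>X[:,0].max()-.01];print("edge",bl.mean(0),bl.min(0),bl.max(0))
for nm,b in(("tape",(320,365,255,292)),("glue",(145,172,268,295)),("led",(155,178,140,188))):
    Y=P[box(*b)&(P[...,2]>.006)];print(nm,np.median(Y,0).round(3),Y.min(0).round(3),Y.max(0).round(3))
# table height
print("table",P[300,250],P[230,350])
cv2.imwrite("pics/c1.png",cv2.resize(p[140:300,200:410],None,fx=3.8,fy=3.75,interpolation=cv2.INTER_CUBIC))
E
```

```text
[[-0.001, 0.446, 0.895], [-0.001, 0.895, -0.446], [-1.0, -0.001, -0.0]]
lip n 716 z 0.04920489097534693
lip corner [214.8 208. ] [0.5115 0.0781 0.0485]
lip corner [215.5 201.2] [0.5254 0.0774 0.0485]
lip corner [322.6 212. ] [ 0.5091 -0.1399  0.0485]
lip corner [321.9 218.7] [ 0.4953 -0.1387  0.0485]
handle ((482.6788330078125, -272.5762634277344), (21.999553680419922, 87.84892272949219), 85.25188446044922) 0.015043117855829154
scr cloud 1254
((517.8309326171875, -280.951416015625), (94.69358825683594, 194.02000427246094), 89.55848693847656)
edge [ 0.60971238 -0.28551158  0.00423352] [ 0.60469042 -0.32717631  0.00300264] [ 0.61448754 -0.23432578  0.00667389]
tape [ 0.388 -0.187  0.018] [ 0.314 -0.226  0.006] [ 0.421 -0.044  1.075]
glue [0.363 0.184 0.041] [ 0.314 -0.044  0.006] [0.377 0.209 1.075]
led [0.61  0.193 0.009] [ 0.314 -0.044  0.006] [0.666 0.21  1.075]
table [0.33096345 0.00269592 0.00172496] [ 0.48117303 -0.20242895  0.00050766]
```

View pics/c1.png

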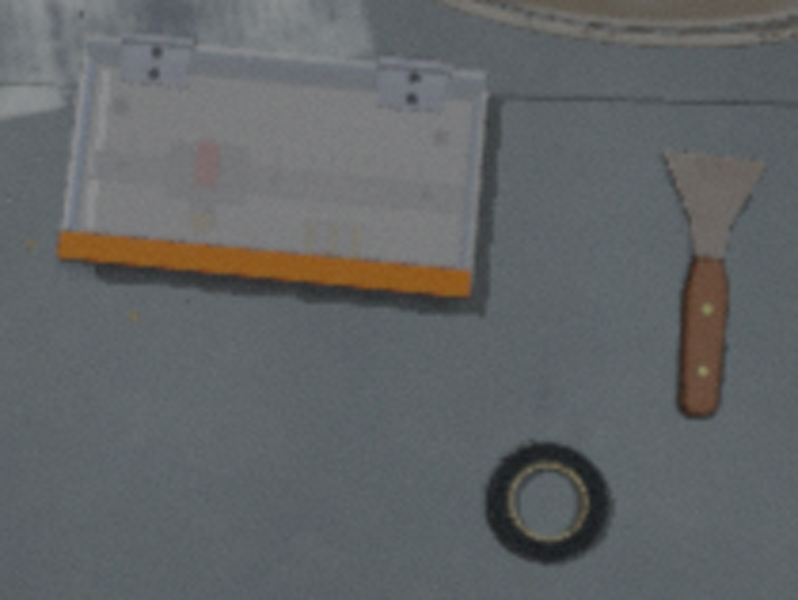

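Each size checks out: lip length 217 mm (expected 220), lip height 49 mm, handle 22×88×15 mm. The scraper is within about 0.5° of the jig's x axis. Next I'll work out the move to the scraper.

```bash
cat >> h.py <<'E'
JY=np.array([0.0745,0.9972,0]); JX=np.array([0.9972,-0.0745,0]); LIP=np.array([0.5034,-0.0303,0.0445]); ORG=LIP+0.062*JX; ORG[2]=0
def Rt(yax,pitch=0):
    # tool x down, tool y = yax; pitch>0 lifts what is in front (+x) : turn about world yax by -pitch
    y=np.array(yax)/np.linalg.norm(yax); x=np.array([0,0,-1.]); R=np.stack([x,y,np.cross(x,y)],1)
    return Ro.from_rotvec(-pitch*y).as_matrix()@R
def delta(p,R,s=None):
    s=s or monitor.get_state(); R0=Ro.from_euler('xyz',s['eef_rot']).as_matrix()
    print("dp",(R0.T@(np.array(p)-s['tool_pos'])*1000).round(1),"dr",np.degrees(Ro.from_matrix(R0.T@R).as_rotvec()).round(2))
E
python3 - <<'E'
from h import *
y=[0.0827,0.9966,0]
delta([0.4727,-0.2718,0.14],Rt(y)); delta([0.4727,-0.2718,0.0215],Rt(y))
z=np.load("top0.npz");
print("tab",ray("top",(254.7,183.5),.044),"expect",ORG+.05*JY,"block",ray("top",(287.6,203.2),.02), "jig frame y", (ray("top",(287.6,203.2),.02)-ORG)@JY,(ray("top",(287.6,203.2),.02)-ORG)@JX,(ray("top",(254.7,183.5),.044)-ORG)@JY,(ray("top",(254.7,183.5),.044)-ORG)@JX)
print("bladetip",ray("top",(388,181),.0075))
E
```

```text
dp [ 101.9 -656.5  544.4] dr [-2.177e+01 -2.000e-02  8.000e-02]
dp [ 220.4 -656.4  544.4] dr [-2.177e+01 -2.000e-02  8.000e-02]
tab [ 5.65633022e-01 -5.25422678e-04  4.40000000e-02] expect [0.5689514 0.014941  0.       ] block [ 0.53118307 -0.06941796  0.02      ] jig frame y -0.036938586765675546 -0.03137783718157272 0.034327568653204556 -0.00215683793712146
bladetip [ 0.5878207  -0.28270753  0.0075    ]
```

arm_command(dr=[[-22,0,0],[-22,0,0],[-22,0,0],[-22,0,0],[-22,0,0],[-22,0,0],[-22,0,0],[-22,0,0],[-22,0,0],[-22,0,0],[-22,0,0],[-22,0,0],[-22,0,0],[-22,0,0],[-22,0,0],[-22,0,0],[-22,0,0],[-22,0,0],[-22,0,0],[-22,0,0]], dp=[[5,-33,27],[10,-66,54],[15,-100,82],[20,-133,109],[25,-167,137],[30,-200,165],[36,-236,195],[42,-273,226],[48,-310,257],[54,-347,287],[60,-384,318],[66,-421,348],[72,-457,379],[78,-494,410],[83,-530,440],[89,-566,470],[94,-600,498],[98,-632,524],[102,-650,539],[102,-656,544]], jaw=[0,0,0,0,0,0,0,0,0,0,0,0,0,0,0,0,0,0,0,0], squeeze=50)

```text
time: 2.1
tool_pos: [0.4729, -0.2727, 0.139]
eef_rot: [3.114, 1.57, 3.032]
ft_force: [-0.4, 0.2, 0.5]
width: 0.088
```

```bash
python3 - <<'E'
from h import *
st(); p,d=snapshot("wrist"); cv2.imwrite("pics/w1.png",p)
delta([0.4727,-0.2718,0.0215],Rt([0.0827,0.9966,0]))
P=cloud("wrist",d); hsv=cv2.cvtColor(p,cv2.COLOR_BGR2HSV)
m=cv2.inRange(hsv,(0,80,40),(20,255,255)).astype(bool)&(P[...,2]>.009)&(P[...,2]<.02)&(np.abs(P[...,1]+.27)<.06)
r=cv2.minAreaRect((P[m][:,:2]*1000).astype(np.float32));print(m.sum(),r)
E
```

```text
{'time': np.float64(2.1), 'qpos': array([-5.4480e-01,  4.5290e-01,  1.8743e+00, -2.0000e-04,  8.1480e-01,
       -2.0342e+00]), 'tool_pos': array([ 0.4729, -0.2727,  0.139 ]), 'eef_rot': array([3.1137, 1.5704, 3.0325]), 'ft_force': array([-0.3832,  0.2241,  0.4656]), 'width': np.float64(0.088)}
dp [117.8   0.5  -0.3] dr [ 0.11 -0.01  0.  ]
2607 ((568.11083984375, -261.25518798828125), (261.0359802246094, 34.632572174072266), 8.262247085571289)
```

arm_command(dr=[[0,0,0],[0,0,0],[0,0,0],[0,0,0],[0,0,0],[0,0,0],[0,0,0],[0,0,0],[0,0,0],[0,0,0],[0,0,0]], dp=[[30,0,0],[70,0,0],[98,0,0],[112,0,0],[117,0,0],[117,0,0],[117,0,0],[117,0,0],[117,0,0],[117,0,0],[117,0,0]], jaw=[0,0,0,0,0,255,255,255,255,255,255], squeeze=50)

```text
time: 3.25
tool_pos: [0.473, -0.2707, 0.023]
eef_rot: [-0.464, 1.57, -0.543]
ft_force: [-0.8, -0.0, 0.2]
width: 0.0435
```

arm_command(dr=[[0,0,0],[0,0,0],[0,0,0],[0,0,0],[0,0,0]], dp=[[0,0,0],[0,0,0],[0,0,0],[0,0,0],[0,0,0]], jaw=[255,255,255,255,255])

```text
time: 3.75
tool_pos: [0.4729, -0.2707, 0.0227]
eef_rot: [-1.006, 1.571, -1.085]
ft_force: [-0.1, -1.5, 0.6]
width: 0.0215
```

arm_command(dr=[[0,0,0],[0,0,0],[0,0,0],[0,0,0],[0,0,0],[0,0,0]], dp=[[0,0,0],[0,0,0],[-10,0,0],[-40,0,0],[-70,0,0],[-80,0,0]], jaw=[255,255,255,255,255,255])

```text
time: 4.35
tool_pos: [0.4742, -0.2713, 0.1056]
eef_rot: [-0.454, 1.567, -0.533]
ft_force: [-0.1, -0.5, -1.1]
width: 0.0214
```

```bash
python3 - <<'E'
from h import *
s=st(); p,d=snapshot("wrist"); c=cal("wrist"); cv2.imwrite("pics/w2.png",p); np.savez("w2.npz",p=p,d=d)
p,d=snapshot("side"); cv2.imwrite("pics/s2.png",p[150:420,150:510].repeat(2,0).repeat(2,1))
P=cloud("wrist",np.load("w2.npz")['d'],c); R=Ro.from_euler('xyz',s['eef_rot']).as_matrix()
T=(P-s['tool_pos'])@R   # tool frame
np.save("w2T.npy",T)
E
```

```text
{'time': np.float64(4.35), 'qpos': array([-5.4150e-01,  5.0580e-01,  1.8899e+00,  1.0000e-04,  7.4180e-01,
       -2.0336e+00]), 'tool_pos': array([ 0.4742, -0.2713,  0.1056]), 'eef_rot': array([-0.4542,  1.5667, -0.5329]), 'ft_force': array([-0.1432, -0.452 , -1.1139]), 'width': np.float64(0.0214)}
```

View pics/w2.png

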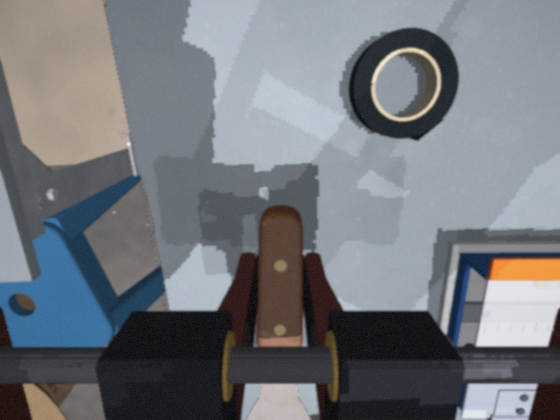

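The wrist view shows the scraper gripped square across its handle, the handle end at (280,207) and the tape undisturbed at (405,82). I'll measure the held pose from the wrist depth, and the blade from the side view.

```bash
python3 - <<'E'
from h import *
T=np.load("w2T.npy"); z=np.load("w2.npz"); hsv=cv2.cvtColor(z['p'],cv2.COLOR_BGR2HSV)
for v in range(205,400,15):
    print(v,T[v,280].round(4),T[v,272].round(4),hsv[v,280])
E
```

```text
205 [ 0.0214 -0.0006 -0.0343] [ 0.1055 -0.0064 -0.0097] [ 6 38 68]
220 [ 0.0076 -0.0007 -0.0314] [ 0.0071 -0.0042 -0.0316] [ 8 93 90]
235 [ 0.007  -0.0007 -0.0244] [ 0.0076 -0.0043 -0.0241] [10 92 91]
250 [ 0.0073 -0.0007 -0.0169] [ 0.0072 -0.0043 -0.0169] [ 9 92 91]
265 [ 0.0073 -0.0007 -0.0093] [ 0.0073 -0.0044 -0.0093] [ 20  85 144]
280 [ 0.0057 -0.0007 -0.0023] [ 0.0065 -0.0044 -0.0019] [11 94 92]
295 [ 0.0066 -0.0007  0.0062] [ 0.007  -0.0045  0.0065] [ 10 100  92]
310 [ 0.0062 -0.0007  0.0142] [ 0.0076 -0.0046  0.0151] [10 96 88]
325 [ 0.0072 -0.0007  0.0234] [ 0.0077 -0.0047  0.0237] [ 18  80 130]
340 [ 0.0077 -0.0007  0.0325] [ 0.0077 -0.0047  0.0325] [ 10  97 171]
355 [-0.077  -0.0007 -0.028 ] [-0.0764 -0.0025 -0.0276] [115  29  52]
370 [-0.0788 -0.0007 -0.0255] [-0.0794 -0.0025 -0.0261] [120  24  63]
385 [ 0.0144 -0.0007  0.067 ] [ 0.0143 -0.0051  0.0669] [  0   9 193]
```

View pics/s2.png

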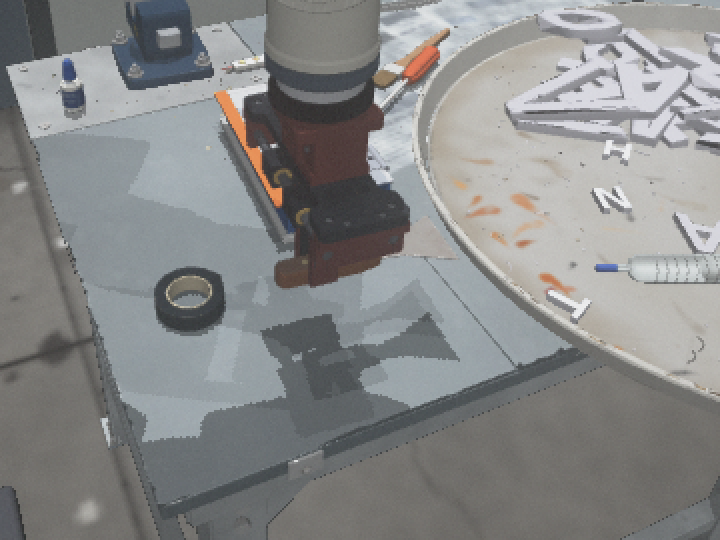

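The scraper is level in the grip. Its handle end is 35 mm behind the TCP, so the blade tip sits at tool (14.7, -0.7, 115) mm. Next: the pre-insert pose and the lifting arc.

```bash
cat >> h.py <<'E'
TIP=np.array([0.0147,-0.0007,0.115]); R1=Rt(JY)
def tcp(jx,z,jy=0): return ORG+JX*jx+JY*jy+np.array([0,0,z])-R1@TIP
E
python3 - <<'E'
from h import *
s=st()
print(tcp(-.080,.03)); delta(tcp(-.080,.09),R1,s); delta(tcp(-.080,.028),R1,s)
E
```

```text
{'time': np.float64(4.45), 'qpos': array([-0.5415,  0.5077,  1.8908,  0.    ,  0.7397, -2.0336]), 'tool_pos': array([ 0.4738, -0.2711,  0.1043]), 'eef_rot': array([-0.4532,  1.5674, -0.532 ]), 'ft_force': array([-0.5679, -0.1006, -0.8849]), 'width': np.float64(0.0213)}
[ 0.37082215 -0.01969327  0.0447    ]
dp [  -1.1  242.5 -122.4] dr [-0.24  0.17  0.09]
dp [  60.9  242.6 -122.6] dr [-0.24  0.17  0.09]
```

arm_command(dr=[[0,0,0],[0,0,0],[0,0,0],[0,0,0],[0,0,0],[-0.2,0.2,0],[-0.2,0.2,0],[-0.2,0.2,0],[-0.2,0.2,0],[-0.2,0.2,0],[-0.2,0.2,0],[-0.2,0.2,0],[-0.2,0.2,0],[-0.2,0.2,0]], dp=[[0,15,-12],[0,45,-28],[0,80,-45],[0,115,-62],[0,150,-80],[0,185,-96],[0,215,-110],[0,235,-119],[0,242,-122],[15,242,-122],[35,242,-122],[52,242,-122],[60,242,-122],[60,242,-122]], jaw=[255,255,255,255,255,255,255,255,255,255,255,255,255,255])

```text
time: 5.85
tool_pos: [0.3697, -0.0201, 0.0416]
eef_rot: [3.14, 1.565, 3.065]
ft_force: [0.0, 0.2, -0.7]
width: 0.0213
```

```bash
python3 - <<'E'
from h import *
s=st(); p,d=snapshot("side"); cv2.imwrite("pics/s3.png",cv2.resize(p[140:340,180:460],None,fx=2.8,fy=2.8,interpolation=cv2.INTER_CUBIC))
R=Ro.from_euler('xyz',s['eef_rot']).as_matrix(); t=s['tool_pos']+R@TIP; q=t-ORG; print("tip jig",q@JX,q@JY,t[2])
delta(tcp(-.054,.034),R1,s)
E
```

```text
{'time': np.float64(5.85), 'qpos': array([-8.6300e-02,  4.8400e-01,  2.2735e+00, -2.0000e-04,  3.9030e-01,
       -1.5811e+00]), 'tool_pos': array([ 0.3697, -0.0201,  0.0416]), 'eef_rot': array([3.1404, 1.5646, 3.0646]), 'ft_force': array([ 0.0398,  0.1894, -0.7169]), 'width': np.float64(0.0213)}
tip jig -0.08117525450704426 -0.0005948536202365854 0.026173858693117162
dp [-7.3  0.5 27. ] dr [-0.07 -0.35 -0.  ]
```

View pics/s3.png

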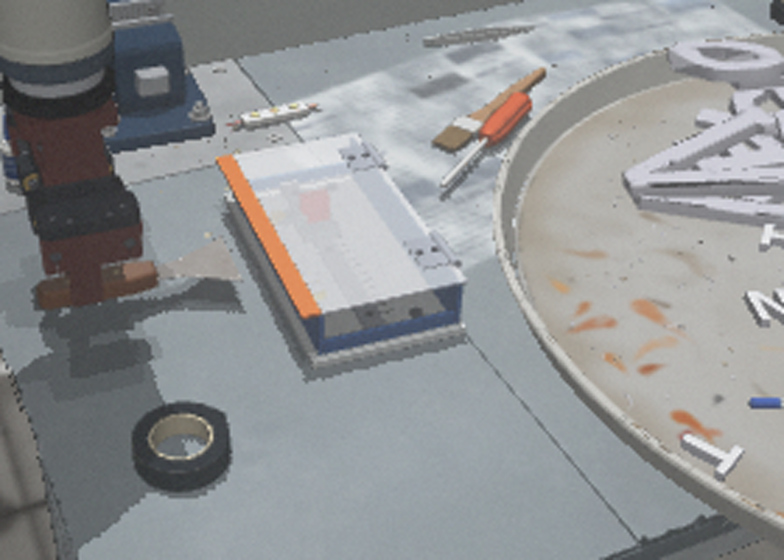

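The blade edge (crop ~(242,262)) stands just in front of and below the orange lip, and the tape is clear. I'll check the lip's position from the side view and compute the arc rows.

```bash
python3 - <<'E'
from h import *
for q in((290,252.9),(257.9,197.1)):
    w=ray("side",q,.0485); print("lip side view jig x,y",(w-ORG)@JX,(w-ORG)@JY)
s=monitor.get_state(); R0=Ro.from_euler('xyz',s['eef_rot']).as_matrix()
print("in",(R0.T@(tcp(-.054,.034)-s['tool_pos'])*1000).round(0))
for th in np.arange(0,2.06,.1):
    r=.119 if th<.5 else max(.108,.119-.011*(th-.5))
    print(round(th,1),(R0.T@(tcp(.065-r*np.cos(th)-.001*np.sin(th),.0445+r*np.sin(th)-.001*np.cos(th))-s['tool_pos'])*1000).round(0).tolist())
E
```

```text
lip side view jig x,y -0.056992466376361184 -0.11267660286337529
lip side view jig x,y -0.06022505931044584 0.10373890748410766
in [-7.  0. 27.]
0.0 [-16.0, 0.0, 27.0]
0.1 [-28.0, 0.0, 27.0]
0.2 [-40.0, 0.0, 29.0]
0.3 [-51.0, 0.0, 31.0]
0.4 [-63.0, 0.0, 35.0]
0.5 [-73.0, 0.0, 40.0]
0.6 [-83.0, 0.0, 47.0]
0.7 [-92.0, 0.0, 55.0]
0.8 [-100.0, 0.0, 64.0]
0.9 [-107.0, 0.0, 73.0]
1.0 [-112.0, 1.0, 83.0]
1.1 [-117.0, 1.0, 93.0]
1.2 [-121.0, 1.0, 104.0]
1.3 [-123.0, 1.0, 115.0]
1.4 [-125.0, 1.0, 126.0]
1.5 [-125.0, 1.0, 136.0]
1.6 [-126.0, 1.0, 147.0]
1.7 [-125.0, 1.0, 158.0]
1.8 [-123.0, 1.0, 169.0]
1.9 [-120.0, 1.0, 179.0]
2.0 [-117.0, 1.0, 189.0]
```

arm_command(dr=[[0,0,0],[0,0,0],[0,0,0],[0,0,0],[0,0,0],[0,0,0],[0,0,0],[0,0,0],[0,0,0],[0,0,0],[0,0,0],[0,0,0],[0,0,0],[0,0,0],[0,0,0]], dp=[[-7,0,5],[-7,0,15],[-7,0,25],[-8,0,28],[-16,0,28],[-22,0,28],[-28,0,28],[-34,0,29],[-40,0,30],[-51,0,32],[-63,0,36],[-73,0,41],[-83,0,48],[-92,0,56],[-92,0,56]], jaw=[255,255,255,255,255,255,255,255,255,255,255,255,255,255,255])

```text
time: 7.4
tool_pos: [0.428, -0.0241, 0.1358]
eef_rot: [-3.076, 1.57, 3.132]
ft_force: [0.2, 0.2, -1.1]
width: 0.0211
```

```bash
python3 - <<'E'
from h import *
s=st(); p,d=snapshot("side"); cv2.imwrite("pics/s4.png",cv2.resize(p[100:340,180:460],None,fx=2.5,fy=2.5,interpolation=cv2.INTER_CUBIC))
R0=Ro.from_euler('xyz',s['eef_rot']).as_matrix(); t=s['tool_pos']+R0@TIP; q=t-ORG; print("tip jig",q@JX,q@JY,t[2])
for th in np.arange(.7,2.06,.1):
    r=max(.108,.119-.011*(th-.5))
    print(round(th,1),(R0.T@(tcp(.065-r*np.cos(th)-.001*np.sin(th),.0445+r*np.sin(th)-.001*np.cos(th))-s['tool_pos'])*1000).round(0).tolist())
E
```

```text
{'time': np.float64(7.4), 'qpos': array([-0.0841,  0.3175,  2.1247, -0.    ,  0.6997, -1.5795]), 'tool_pos': array([ 0.428 , -0.0241,  0.1358]), 'eef_rot': array([-3.0756,  1.5705,  3.1323]), 'ft_force': array([ 0.1808,  0.1708, -1.119 ]), 'width': np.float64(0.0211)}
tip jig -0.022613011465396095 -0.0002510958335333799 0.12101446199935047
0.7 [2.0, 0.0, -2.0]
0.8 [-6.0, 0.0, 6.0]
0.9 [-13.0, 0.0, 16.0]
1.0 [-18.0, 0.0, 25.0]
1.1 [-23.0, 0.0, 36.0]
1.2 [-27.0, 0.0, 46.0]
1.3 [-29.0, 0.0, 57.0]
1.4 [-31.0, 0.0, 68.0]
1.5 [-31.0, 0.0, 79.0]
1.6 [-31.0, 0.0, 90.0]
1.7 [-31.0, 0.0, 101.0]
1.8 [-29.0, 0.0, 111.0]
1.9 [-26.0, 0.0, 122.0]
2.0 [-22.0, 0.0, 132.0]
```

View pics/s4.png

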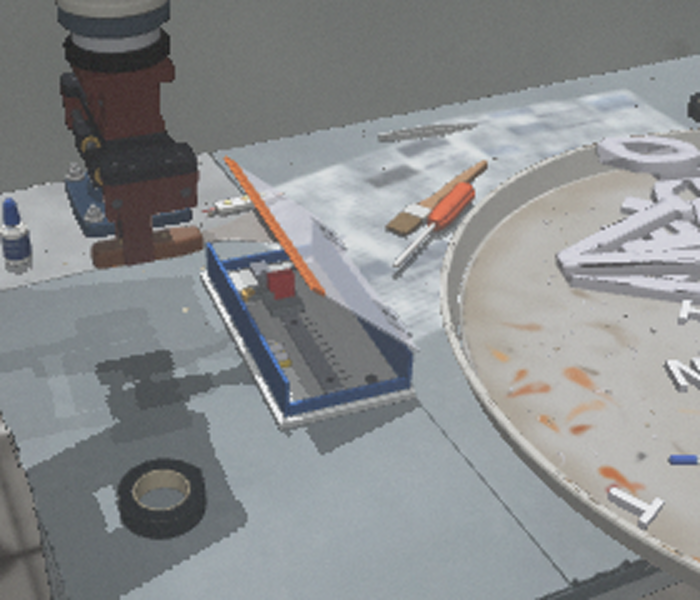

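The cover is levered to about 0.7 rad with the blade under the lip; the red tab (crop 282,283) and the carriage can now be seen. Continuing the arc.

arm_command(dr=[[0,0,0],[0,0,0],[0,0,0],[0,0,0],[0,0,0],[0,0,0],[0,0,0],[0,0,0],[0,0,0],[0,0,0],[0,0,0],[0,0,0],[0,0,0],[0,0,0],[0,0,0],[0,0,0],[0,0,0],[0,0,0]], dp=[[-3,0,3],[-7,0,8],[-13,0,17],[-18,0,26],[-22,0,36],[-26,0,47],[-28,0,58],[-30,0,69],[-30,0,80],[-30,0,91],[-30,0,102],[-28,0,112],[-26,0,119],[-25,0,126],[-22,0,132],[-20,0,137],[-20,0,137],[-20,0,137]], jaw=[255,255,255,255,255,255,255,255,255,255,255,255,255,255,255,255,255,255])

```text
time: 9.25
tool_pos: [0.5631, -0.0343, 0.1539]
eef_rot: [-3.135, 1.567, 3.073]
ft_force: [0.2, 0.0, -1.0]
width: 0.0213
```

```bash
python3 - <<'E'
from h import *
s=st(); p,d=snapshot("side"); cv2.imwrite("pics/s5.png",cv2.resize(p[60:340,180:460],None,fx=2.14,fy=2.14,interpolation=cv2.INTER_CUBIC))
R0=Ro.from_euler('xyz',s['eef_rot']).as_matrix(); t=s['tool_pos']+R0@TIP; q=t-ORG; print("tip jig",q@JX,q@JY,t[2])
P=cloud("side",d);hsv=cv2.cvtColor(p,cv2.COLOR_BGR2HSV);m=cv2.inRange(hsv,(5,150,120),(25,255,255)).astype(bool)
Q=P[m]-ORG;x=Q@JX;y=Q@JY;k=(Q[:,2]>.08)&(x>-.1)&(x<.2)&(abs(y)<.13);print(k.sum(),np.median(x[k]),np.median(Q[k,2]),"theta",np.median(np.arctan2(Q[k,2]-.0445,.065-x[k])),y[k].min(),y[k].max())
E
```

```text
{'time': np.float64(9.25), 'qpos': array([-8.1900e-02,  4.5380e-01,  1.8243e+00, -1.0000e-04,  8.6720e-01,
       -1.5773e+00]), 'tool_pos': array([ 0.5631, -0.0343,  0.1539]), 'eef_rot': array([-3.1351,  1.5671,  3.0727]), 'ft_force': array([ 0.18  ,  0.0451, -1.0123]), 'width': np.float64(0.0213)}
tip jig 0.11277827199502378 -0.0003256065285935014 0.13874504926272543
31 0.12300537695577009 0.1559250380516953 theta 2.053046514227499 -0.056324122830129025 0.10208211955705652
```

View pics/s5.png

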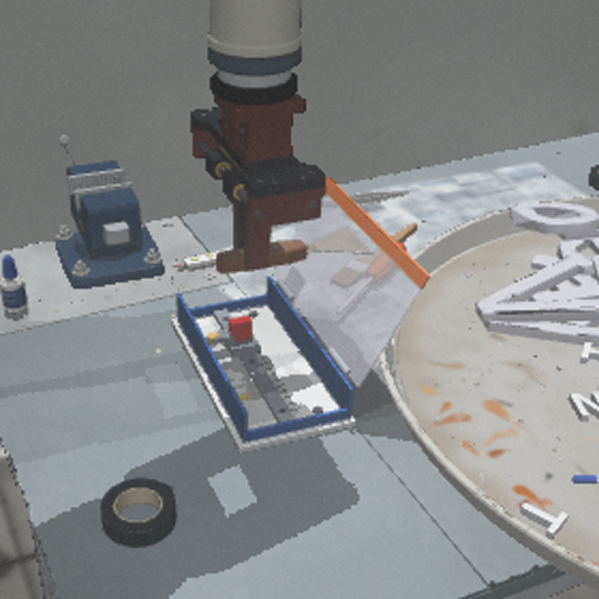

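The cover leans back at about 2.05 rad by itself, with the blade tip still touching it. I'll back off and lay the scraper where it came from.

```bash
python3 - <<'E'
from h import *
s=monitor.get_state(); R=Rt([0.0827,0.9966,0])
delta([0.4727,-0.2712,0.12],R,s); delta([0.4727,-0.2712,0.0225],R,s)
E
```

```text
dp [  34.3 -243.   -72.1] dr [ 0.43 -0.21  0.  ]
dp [ 131.8 -243.   -71.7] dr [ 0.43 -0.21  0.  ]
```

arm_command(dr=[[0,0,0],[0,0,0],[0,0,0],[0,0,0],[0,0,0],[0,0,0],[0,0,0],[0,0,0],[0,0,0],[0.4,-0.2,0],[0.4,-0.2,0],[0.4,-0.2,0],[0.4,-0.2,0],[0.4,-0.2,0],[0.4,-0.2,0],[0.4,-0.2,0],[0.4,-0.2,0]], dp=[[0,0,-12],[0,0,-40],[0,0,-75],[0,-15,-100],[5,-50,-105],[12,-95,-100],[20,-140,-90],[30,-185,-80],[34,-225,-72],[34,-243,-72],[50,-243,-72],[80,-243,-72],[105,-243,-72],[121,-243,-72],[126,-243,-72],[128,-243,-72],[128,-243,-72]], jaw=[255,255,255,255,255,255,255,255,255,255,255,255,255,255,255,255,255])

```text
time: 11.0
tool_pos: [0.4728, -0.2712, 0.0269]
eef_rot: [-0.467, 1.57, -0.549]
ft_force: [0.7, -0.3, -0.2]
width: 0.0213
```

```bash
python3 - <<'E'
from h import *
s=st(); delta([0.4727,-0.2712,0.0225],Rt([0.0827,0.9966,0]),s)
E
```

```text
{'time': np.float64(11.0), 'qpos': array([-0.5426,  0.6435,  1.9048, -0.    ,  0.5926, -2.0312]), 'tool_pos': array([ 0.4728, -0.2712,  0.0269]), 'eef_rot': array([-0.4672,  1.5701, -0.5495]), 'ft_force': array([ 0.6558, -0.335 , -0.2153]), 'width': np.float64(0.0213)}
dp [ 4.4 -0.  -0.1] dr [0.03 0.03 0.02]
```

Lower 4.5 mm, open, and rise.

arm_command(dr=[[0,0,0],[0,0,0],[0,0,0],[0,0,0],[0,0,0],[0,0,0],[0,0,0],[0,0,0],[0,0,0],[0,0,0],[0,0,0],[0,0,0],[0,0,0]], dp=[[3,0,0],[4.5,0,0],[4.5,0,0],[4.5,0,0],[4.5,0,0],[4.5,0,0],[4.5,0,0],[4.5,0,0],[-10,0,0],[-50,0,0],[-90,0,0],[-120,0,0],[-130,0,0]], jaw=[255,255,255,110,110,110,110,110,110,110,110,110,110])

```text
time: 12.3
tool_pos: [0.4742, -0.2721, 0.1603]
eef_rot: [-0.466, 1.565, -0.548]
ft_force: [0.6, -0.8, 0.4]
width: 0.0501
```

```bash
python3 - <<'E'
from h import *
s=st(); p,d=snapshot("top"); np.savez("top6.npz",p=p,d=d); cv2.imwrite("pics/t6.png",cv2.resize(p[140:300,200:410],None,fx=3.8,fy=3.75,interpolation=cv2.INTER_CUBIC))
P=cloud("top",d); hsv=cv2.cvtColor(p,cv2.COLOR_BGR2HSV); Q=P-ORG; x=Q@JX;y=Q@JY
m=(cv2.inRange(hsv,(0,120,60),(8,255,255))|cv2.inRange(hsv,(170,120,60),(180,255,255))).astype(bool)&(abs(x)<.05)&(abs(y)<.11)
v,u=np.nonzero(m);print("red",m.sum(),u.mean(),v.mean(),np.median(P[m],0),x[m].min(),x[m].max(),y[m].min(),y[m].max(),np.percentile(P[m][:,2],[5,50,95]))
m=cv2.inRange(hsv,(20,90,60),(35,255,255)).astype(bool)&(abs(x+.031)<.025)&(y<.02)&(y>-.11)
print("yel",m.sum(),x[m].min(),x[m].max(),y[m].min(),y[m].max(),np.median(P[m][:,2]))
E
```

```text
{'time': np.float64(12.3), 'qpos': array([-0.5427,  0.4186,  1.8656, -0.    ,  0.8514, -2.0312]), 'tool_pos': array([ 0.4742, -0.2721,  0.1603]), 'eef_rot': array([-0.4658,  1.5648, -0.5481]), 'ft_force': array([ 0.6061, -0.7774,  0.4076]), 'width': np.float64(0.0501)}
red 59 253.79661016949152 183.16949152542372 [0.56538529 0.00111237 0.04463768] -0.012468397347460167 0.010057478947617937 0.03061118753746054 0.041768899657827534 [0.04145534 0.04463768 0.04837075]
yel 37 -0.03832973788278823 -0.02218975255524121 -0.05090963195175071 -0.02151681159077936 0.014130820866796961
```

View pics/t6.png

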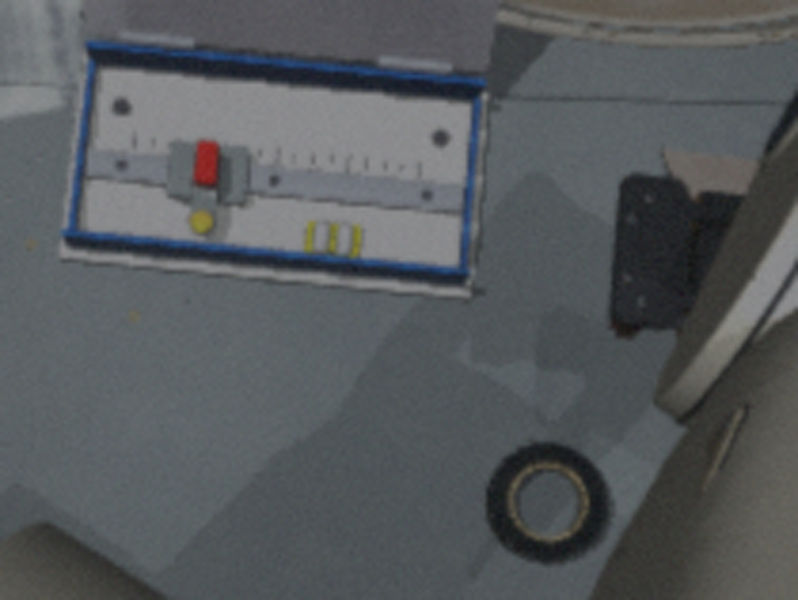

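Open jig seen from the top: red tab at crop (206,163), yellow block spanning crop (305–362, 222–255) with ridges at either side, cover standing back, scraper on the bench under the hand. In the jig's y, the tab is at +36 mm and the block centre at -36 mm (length 29.4 mm, 30 expected), so the slide is about 72 mm. Moving above the tab.

```bash
python3 - <<'E'
from h import *
s=monitor.get_state(); T=ray("top",(253.8,183.2),.044); print("tab",T,(T-ORG)@JX,(T-ORG)@JY)
delta([0.5655,0.0005,0.15],R1,s); delta([0.5655,0.0005,0.11],R1,s)
E
```

```text
tab [0.56621457 0.00133894 0.044     ] -0.0017158105742890006 0.03623003438116523
dp [  9.8 279.2  68.6] dr [-0.44  0.3   0.15]
dp [ 49.8 279.3  68.4] dr [-0.44  0.3   0.15]
```

arm_command(dr=[[0,0,0],[0,0,0],[0,0,0],[0,0,0],[-0.4,0.3,0],[-0.4,0.3,0],[-0.4,0.3,0],[-0.4,0.3,0],[-0.4,0.3,0],[-0.4,0.3,0],[-0.4,0.3,0],[-0.4,0.3,0]], dp=[[1,20,5],[3,60,15],[4,100,25],[6,140,35],[7,180,45],[9,220,55],[10,250,62],[20,270,66],[35,279,68],[45,279,68],[48,279,68],[48,279,68]], jaw=[110,110,110,110,110,110,110,110,110,110,110,110])

```text
time: 13.55
tool_pos: [0.5623, 0.0003, 0.1071]
eef_rot: [-3.11, 1.563, 3.097]
ft_force: [0.4, -0.1, 0.1]
width: 0.05
```

```bash
python3 - <<'E'
from h import *
s=st(); c=cal("wrist"); p,d=snapshot("wrist"); np.savez("w7.npz",p=p,d=d); cv2.imwrite("pics/w7.png",p)
P=cloud("wrist",d,c); hsv=cv2.cvtColor(p,cv2.COLOR_BGR2HSV); Q=P-ORG; x=Q@JX;y=Q@JY
m=(cv2.inRange(hsv,(0,150,100),(8,255,255))|cv2.inRange(hsv,(172,150,100),(180,255,255))).astype(bool)&(abs(x)<.03)&(abs(y-.036)<.03)&(P[...,2]>.035)
print("red",m.sum(),np.median(P[m],0) if m.any() else 0, *[f(a[m]) .round(4) for a in(x,y) for f in(np.min,np.max)] if m.any() else "")
m=cv2.inRange(hsv,(20,90,60),(35,255,255)).astype(bool)&(abs(x+.031)<.025)&(y<.06)&(y>-.11)
n,l,stt,ce=cv2.connectedComponentsWithStats(m.astype(np.uint8))
for i in range(1,n):
    if stt[i,4]>60: k=l==i; print("yel",stt[i,4],ce[i],np.percentile(x[k],[2,98]).round(4),np.percentile(y[k],[2,98]).round(4),np.median(P[k][:,2]).round(4))
# scraper + side
q,d2=snapshot("side"); 
P2=cloud("side",d2);h2=cv2.cvtColor(q,cv2.COLOR_BGR2HSV);m=cv2.inRange(h2,(5,80,40),(22,255,255)).astype(bool)&(P2[...,1]<-.2)&(P2[...,0]<.56)&(P2[...,2]>.004)&(P2[...,2]<.03)&(P2[...,0]>.4)
print("scraper",m.sum(),np.percentile(P2[m],[2,50,98],axis=0).round(3).tolist())
E
```

```text
{'time': np.float64(13.55), 'qpos': array([-2.0800e-02,  5.2510e-01,  1.8459e+00,  3.0000e-04,  7.7830e-01,
       -1.5153e+00]), 'tool_pos': array([5.623e-01, 3.000e-04, 1.071e-01]), 'eef_rot': array([-3.1102,  1.5632,  3.0965]), 'ft_force': array([ 0.4124, -0.1193,  0.1091]), 'width': np.float64(0.05)}
red 478 [5.66489479e-01 1.38796137e-04 4.42513963e-02] -0.0118 0.0097 0.0305 0.0401
yel 98 [157.08163265 190.03061224] [-0.0384 -0.0221] [-0.0515 -0.0478] 0.0134
yel 113 [175.69026549 190.47787611] [-0.0388 -0.022 ] [-0.0389 -0.0351] 0.0133
yel 148 [195.03378378 189.88513514] [-0.0393 -0.022 ] [-0.0261 -0.0222] 0.0131
yel 149 [281.04697987 194.80536913] [-0.0363 -0.0263] [0.0306 0.0396] 0.0308
yel 108 [168.25       340.33333333] [-0.0374 -0.031 ] [0.0079 0.009 ] 0.1814
yel 84 [392.52380952 344.54761905] [-0.0371 -0.0318] [0.0594 0.06  ] 0.1832
yel 231 [158.40692641 373.96969697] [-0.0361 -0.0257] [0.0075 0.009 ] 0.189
scraper 98 [[0.44, -0.286, 0.012], [0.479, -0.282, 0.015], [0.524, -0.269, 0.018]]
```

View pics/w7.png

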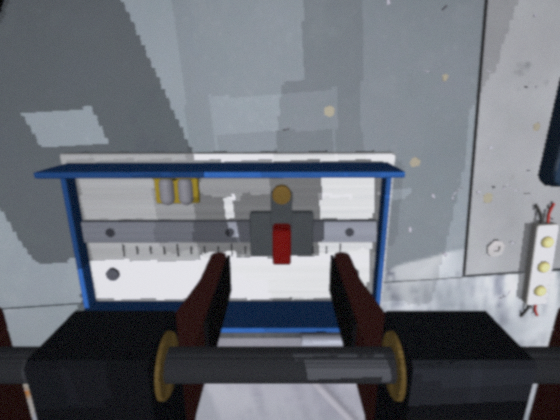

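The wrist view shows the tab at (282,243) between the fingers, the ball's housing at (282,195), and the yellow block at (176,190). The tab and ball are at jig y = +35.2 mm, the notch at -37.0 mm, so the slide is about 72 mm. The scraper lies flat, its handle top at about 15 mm.

```bash
python3 - <<'E'
from h import *
s=st(); T=ORG+JX*-.001+JY*.0353; T[2]=.0435; print(T); delta(T,R1,s)
E
```

```text
{'time': np.float64(13.65), 'qpos': array([-2.0700e-02,  5.2350e-01,  1.8449e+00,  3.0000e-04,  7.7850e-01,
       -1.5151e+00]), 'tool_pos': array([5.633e-01, 3.000e-04, 1.083e-01]), 'eef_rot': array([-3.1261,  1.5654,  3.0805]), 'ft_force': array([0.243 , 0.0586, 0.1047]), 'width': np.float64(0.0496)}
[5.6685905e-01 3.5666000e-04 4.3500000e-02]
dp [64.8  0.3  3.9] dr [-0.12 -0.31  0.  ]
```

arm_command(dr=[[0,0,0],[0,0,0],[0,0,0],[0,0,0],[0,0,0],[0,0,0],[0,0,0],[0,0,0],[0,0,0],[0,0,0],[0,0,0],[0,0,0],[0,0,0]], dp=[[10,0,1],[30,0,2],[48,0,3],[58,0,3],[63,0,3],[63,0,3],[63,0,3],[63,0,3],[63,0,3],[63,0,3],[63,0,3],[63,0,3],[63,0,3]], jaw=[110,110,110,110,110,110,255,255,255,255,255,255,255], squeeze=30)

```text
time: 14.95
tool_pos: [0.5661, 0.0011, 0.0454]
eef_rot: [3.138, 1.566, 3.062]
ft_force: [0.1, -0.1, 3.0]
width: 0.0119
```

```bash
python3 - <<'E'
from h import *
s=st(); q=s['tool_pos']-ORG; print("tcp jig",q@JX,q@JY)
E
```

```text
{'time': np.float64(14.95), 'qpos': array([-1.9200e-02,  6.3090e-01,  1.8525e+00,  5.0000e-04,  6.6320e-01,
       -1.5152e+00]), 'tool_pos': array([0.5661, 0.0011, 0.0454]), 'eef_rot': array([3.1376, 1.5658, 3.0623]), 'ft_force': array([ 0.0715, -0.1115,  3.0366]), 'width': np.float64(0.0119)}
tcp jig -0.0017927434801762484 0.035981696431362155
```

Tab gripped (11.9 mm). Slide most of the way first.

arm_command(dr=[[0,0,0],[0,0,0],[0,0,0],[0,0,0],[0,0,0],[0,0,0],[0,0,0],[0,0,0],[0,0,0],[0,0,0],[0,0,0]], dp=[[0,-3,0],[0,-9,0],[0,-16,0],[0,-23,0],[0,-30,0],[0,-37,0],[0,-44,0],[0,-50,0],[0,-54,0],[0,-55,0],[0,-55,0]], jaw=[255,255,255,255,255,255,255,255,255,255,255])

```text
time: 16.05
tool_pos: [0.562, -0.0549, 0.0454]
eef_rot: [-3.063, 1.566, -3.138]
ft_force: [-0.6, -1.9, 4.9]
width: 0.0117
```

```bash
cat > j.py <<'E'
from h import *
s=st(); q=s['tool_pos']-ORG; f=s['ft_force']; print("tcp jig",q@JX,q@JY,"f",f@JX,f@JY)
c=cal("wrist"); p,d=snapshot("wrist"); P=cloud("wrist",d,c); hsv=cv2.cvtColor(p,cv2.COLOR_BGR2HSV); Q=P-ORG; x=Q@JX;y=Q@JY
m=cv2.inRange(hsv,(15,90,60),(35,255,255)).astype(bool)&(abs(x+.031)<.025)&(y<.06)&(y>-.11)&(P[...,2]<.05)
n,l,stt,ce=cv2.connectedComponentsWithStats(m.astype(np.uint8))
for i in range(1,n):
    if stt[i,4]>50: k=l==i; print("yel",stt[i],np.percentile(x[k],[2,98]).round(4),np.percentile(y[k],[2,98]).round(4),np.median(P[k][:,2]).round(4))
cv2.imwrite("pics/w_last.png",p)
E
python3 j.py
```

```text
{'time': np.float64(16.05), 'qpos': array([-1.1810e-01,  6.2950e-01,  1.8560e+00, -9.0000e-04,  6.6090e-01,
       -1.6123e+00]), 'tool_pos': array([ 0.562 , -0.0549,  0.0454]), 'eef_rot': array([-3.0626,  1.566 , -3.1384]), 'ft_force': array([-0.5738, -1.9035,  4.8503]), 'width': np.float64(0.0117)}
tcp jig -0.0017395739168261735 -0.020121616711180717 f -0.430372876618202 -1.9409386386654395
yel [219 198   9  29 174] [-0.0367 -0.0221] [-0.0518 -0.0483] 0.0132
yel [245 199   8  28 166] [-0.0363 -0.0219] [-0.0389 -0.0357] 0.0133
yel [268 199  25  33 571] [-0.0371 -0.0261] [-0.0258 -0.0154] 0.0306
```

arm_command(dr=[[0,0,0],[0,0,0],[0,0,0],[0,0,0],[0,0,0],[0,0,0],[0,0,0],[0,0,0],[0,0,0]], dp=[[0,0,0],[0,-1,0],[0,-2.5,0],[0,-4,0],[0,-5.5,0],[0,-7,0],[0,-8,0],[0,-8,0],[0,-8,0]], jaw=[255,255,255,255,255,255,255,255,255])

```text
time: 17.0
tool_pos: [0.5615, -0.0618, 0.0455]
eef_rot: [3.018, 1.566, 2.942]
ft_force: [-0.4, 4.5, 5.2]
width: 0.0117
```

```bash
python3 j.py
```

```text
{'time': np.float64(17.0), 'qpos': array([-1.3090e-01,  6.2960e-01,  1.8555e+00,  5.0000e-04,  6.6120e-01,
       -1.6262e+00]), 'tool_pos': array([ 0.5615, -0.0618,  0.0455]), 'eef_rot': array([3.0178, 1.566 , 2.9419]), 'ft_force': array([-0.416 ,  4.5006,  5.2066]), 'width': np.float64(0.0117)}
tcp jig -0.0017344868504797638 -0.027116906067394236 f -0.7501093131947327 4.457020463442205
yel [233 199   9  28 177] [-0.0366 -0.022 ] [-0.0517 -0.0484] 0.0133
yel [258 199   8  28 173] [-0.0365 -0.0219] [-0.0386 -0.0357] 0.0134
yel [268 198  25  34 575] [-0.0371 -0.0262] [-0.0328 -0.0224] 0.0306
```

The push force is rising (4.5 N), so the ball is on the first ridge. Continue gently over it.

arm_command(dr=[[0,0,0],[0,0,0],[0,0,0],[0,0,0],[0,0,0],[0,0,0],[0,0,0],[0,0,0],[0,0,0],[0,0,0],[0,0,0]], dp=[[0,-1,0],[0,-2,0],[0,-3,0],[0,-4,0],[0,-5,0],[0,-6,0],[0,-7,0],[0,-8,0],[0,-8,0],[0,-8,0],[0,-8,0]], jaw=[255,255,255,255,255,255,255,255,255,255,255])

```text
time: 18.15
tool_pos: [0.5608, -0.0706, 0.0455]
eef_rot: [-3.032, 1.566, -3.107]
ft_force: [-0.4, -1.3, 5.8]
width: 0.012
```

```bash
python3 j.py
```

```text
{'time': np.float64(18.15), 'qpos': array([-1.4590e-01,  6.3000e-01,  1.8547e+00, -1.4000e-03,  6.6160e-01,
       -1.6400e+00]), 'tool_pos': array([ 0.5608, -0.0706,  0.0455]), 'eef_rot': array([-3.0318,  1.5661, -3.1073]), 'ft_force': array([-0.4128, -1.305 ,  5.7608]), 'width': np.float64(0.012)}
tcp jig -0.0017382286320594552 -0.03592574299395299 f -0.31446489469181393 -1.332110590988412
yel [251 199   8  28 173] [-0.0366 -0.0218] [-0.0516 -0.0485] 0.0133
yel [268 199  25  33 553] [-0.0371 -0.0262] [-0.0416 -0.0313] 0.0306
yel [299 198   9  29 178] [-0.0369 -0.0219] [-0.0259 -0.0225] 0.0132
```

The ball has snapped in: the force dropped from +4.5 to -1.3 N, the housing is at jig y -36.5 mm and the block centre at -37.05 mm. I'll nudge 0.6 mm, let it settle and do the final check.

arm_command(dr=[[0,0,0],[0,0,0],[0,0,0],[0,0,0],[0,0,0],[0,0,0],[0,0,0],[0,0,0]], dp=[[0,-0.3,0],[0,-0.6,0],[0,-0.6,0],[0,-0.6,0],[0,-0.6,0],[0,-0.6,0],[0,-0.6,0],[0,-0.6,0]], jaw=[255,255,255,255,255,255,255,255])

```text
time: 19.0
tool_pos: [0.5608, -0.0709, 0.0454]
eef_rot: [-3.104, 1.566, 3.104]
ft_force: [-0.4, -0.1, 5.3]
width: 0.0121
```

```bash
python3 j.py; python3 - <<'E'
from h import *
p,d=snapshot("side"); P=cloud("side",d);hsv=cv2.cvtColor(p,cv2.COLOR_BGR2HSV);m=cv2.inRange(hsv,(5,150,120),(25,255,255)).astype(bool)
Q=P-ORG;x=Q@JX;y=Q@JY;k=m&(Q[...,2]>.08)&(x>-.1)&(x<.2)&(abs(y)<.13);print(k.sum(),"theta",np.median(np.arctan2(Q[k][:,2]-.0445,.065-x[k])))
cv2.imwrite("pics/s9.png",p)
E
```

```text
{'time': np.float64(19.0), 'qpos': array([-1.4660e-01,  6.3000e-01,  1.8547e+00, -8.0000e-04,  6.6160e-01,
       -1.6411e+00]), 'tool_pos': array([ 0.5608, -0.0709,  0.0454]), 'eef_rot': array([-3.1036,  1.5661,  3.104 ]), 'ft_force': array([-0.3818, -0.1067,  5.3165]), 'width': np.float64(0.0121)}
tcp jig -0.001737726999732668 -0.036237400839999184 f -0.37279581958945146 -0.13481421128555313
yel [251 199   8  28 188] [-0.0364 -0.022 ] [-0.0518 -0.0485] 0.0134
yel [268 199  25  33 551] [-0.0371 -0.0262] [-0.042  -0.0316] 0.0306
yel [300 198   8  29 178] [-0.037 -0.022] [-0.0258 -0.0226] 0.0132
26 theta 2.054875188947945
```

View pics/s9.png

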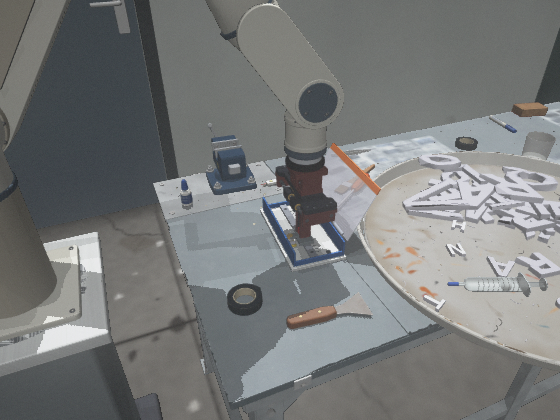

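The cover stands back at 2.05 rad, the scraper lies flat (handle at (312,318)), the tape and glue are unmoved, and the hand holds the tab. The ball is within 0.4 mm of the notch and the residual push is about 0.1 N. Handing in.

```bash
python3 -c "
from rig import workorder; print(workorder.finish_job())"
```

```text
the job is handed in; nothing more can be done
None
```

The jig is set: I levered the cover open with the scraper blade, laid the scraper back where it had been, then slid the carriage until the ball clicked into the notch. I handed the job in at about 19 s, still holding the tab; the hand-in gave no verdict.

**Last checks:**
- **Cover:** open to about 2.05 rad and standing by itself. The hand did not come near it in any view.
- **Scraper:** flat on the bench, let go, handle top at about 15 mm.
- **Ball:** about 0.4 mm from the notch's middle. The push rose to 4.5 N at the ridge, snapped to -1.3 N, then settled at about 0.1 N along the rail.
- **Grip:** 30 N set, with the fingers closed to 12.1 mm on the 12 mm tab.
- **Bystanders:** the tape roll and glue bottle were unmoved in the last side view. The LED module was partly hidden by the arm there, but nothing went near it.

**What disagreed:**
- The side view put the lip 2–5 mm further back than the top view did, so I inserted the blade slightly deeper.
- About 5 N of vertical force stayed on the wrist while holding the tab, well under the limits.

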